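Snap the end cap onto a microscope stand's column

ROBOT

A 7-joint arm with a two-finger parallel gripper is mounted at the origin on the work surface. World frame = base frame: x ahead of the robot, y to its left, z up, the work surface at z = 0. Lengths are in m, angles in rad, forces in N, time in s.
With the tool pointing down it reaches from about 0.425 to 0.925 m from the base axis. Payload 6.8 kg.
Tool frame: the origin (TCP) lies at the very end of the fingers, on their centre line; the grasp point (between the pads) lies 19 mm behind it (bot.grasp_offset is the distance from the TCP to the grasp point, in m); z points along the fingers, y is the direction in which the jaws open and shut (so a half turn about z gives the same grasp; the last joint's range is limited). The gripper opens to 85 mm and grips with 20 to 120 N. Pads are 22 mm wide; open, the fingers measure 114 mm over their backs; the gripper's body (76 mm by 85 mm) begins 54 mm behind the grasp point. The pads swing forward as they close: fully open they stand 13 mm farther back than shut.
Start: joints at [-1.273, 0.477, 0.022, 1.555, -0.011, 1.109, -0.083], TCP at [0.266, 0.62, 0.209] pointing down, gripper open.
Joint ranges: [-2.96, 2.96], [-0.34, 2.1], [-1.41, 1.46], [0.24, 2.44], [-1.37, 4.51], [0.17, 1.92], [-2.96, 2.96]. Speed limits (rad/s): [2.39, 2.39, 3.14, 3.14, 3.14, 3.14, 3.14].

INTERFACE

Orientations are given as a unit quaternion [w, x, y, z].
In Python, from station import monitor, cams, bot, finder gives the robot as it stands.
- The arm moves only by the tool jog_arm, never from a script. Its argument "plan" is a list of rows, each an object of numbers: "x", "y", "z": the shift along the tool's x, y, z as a fraction of full scale; "wx", "wy", "wz": the turn, a rotation vector about the tool's x, y, z as a fraction of full scale. A call has 1 to 12 rows; each row is the pose to reach, as a shift and turn from the pose measured when the call began, along the tool's axes at that moment, turning the shorter way round; what a row does not reach only later rows make up. Full scale, the value 1, is 20 cm for a shift and 180 degrees for a turn. A row lasts 1/12 s, in which the tool goes at most 41.7 mm and 7.16 degrees, less where a joint would pass 70% of its speed; a pose out of reach is approached as far as the arm can. A call with a number of a shift or a turn outside -1 to 1 is refused whole. A call with a gripper value outside its range is refused whole. "hand" is the opening, from -1 (shut) to 1 (fully open), set as the call begins (left out, the last holds). The fingers move at their own pace and stop on an object; "grip_force" is the grip in N (left out, the last holds). Time passes only in rows, so rows that repeat a pose let the fingers close. It gives the time, the measured TCP pose, the force and the opening at its end, in the units of the state.
- monitor.get_obs(): the state, without advancing time (a new reading comes with each control period).
- cams.read_camera(name): name is "scene" or "top"; returns the picture (480x640x3 uint8, red, green, blue); there is no depth.
- cams.get_calibration(name): a dict with "fx", "fy", "cx", "cy" (pixels), "distortion" ([k1, k2, p1, p2, k3] as OpenCV has them; the pictures are not rectified), "extrinsics" (4x4, takes a point from world to camera coordinates). Camera axes: x right, y down, z forward; pixel columns grow to the right and rows downward; lengths in m; the calibration is good to about 2 mm. A picture is of the moment at which its call begins. get_calibration takes no time and is no camera call.
- bot.hand_in(): hands the job in, once; it reports no verdict.
Trained networks look in the newest picture that a camera, given by its name, has taken for a name from the list of things; names that differ only in an ending like _2 or _b are one class to them, and where a whole thing is asked for, a point or a joint stands for the part that bears it (a point fixed in the world has none). Each returns a list of dicts, best first, with "confidence" (0 to 1); they miss things now and then, are a little off and sometimes report something else, mostly with a low value. They report only what shows in the picture. A call takes as long as a camera call. They do not tell look-alikes from the thing itself.
- finder.find_in(camera, target): "bbox" ([left, top, width, height] in pixels, round what is visible of it).
- finder.place_of(camera, target): "location" ([column, row] in pixels: a listed point, or the origin of a listed thing).
The state is a dict: "t": time; "q": joint angles; "joint_vel": joint speeds; "joint_torque": joint torques, N m; "eef_pos": TCP position; "tool_rot": TCP orientation; "contact_force": force on the tool from outside, world axes, zero at the start; "torque": the same for the moment, N m; "gripper_width": opening from 0.0 (shut) to 1.0 (fully open).
Only numpy, scipy, OpenCV 4.12 (cv2) and the standard library are available. Lean on these libraries where they do the work, as an engineer would, in place of code of your own. Each camera call takes 0.05 s, during which the arm holds its last target. There are 200 camera calls.

TASK

Pick up the small beige end cap from the table and put it, mouth down, on the stud at the top of the microscope stand's column; press it straight down until it clicks, and do not stop at the click but keep pressing firmly, so that the springy rubber washer under the cap stays squeezed. Finish while the fingers are still pressing the cap down (do not let go or back off), and leave the larger cap, the jar and the dish where they stand.

Things in the scene. Friction and masses are not known exactly. Their poses are not given: they have to be found in the camera images.
- cap: The end cap: beige plastic, flat-topped and round, 40 mm across, 24 mm tall, about 30 g, closed top 4 mm thick, standing mouth down on the table: the SMALLER of the two beige caps. Origin: centre of its open underside, z up out of its top. 20 mm deep inside; a lip 3 mm high at the mouth leaves an opening 27.8 mm across, above it the bore is 33.6 mm across.
- seat (a point): Point on the column's axis in the upper face of the unloaded rubber washer, 140 mm above the table, z up: where the cap's origin lies when home. Going down, the cap's lip meets the stud's balls with its origin 12.6 mm above this point, needs some 6 to 12 N, and clicks over them between 8 and 5 mm above it; the force then drops (the balls even draw it down) until it meets the washer.
- washer (a joint): How far the black rubber washer (38 mm across, 5 mm thick, round the foot of the stud) is squeezed down, in m: 0 unloaded, 0.003 at its stop. It is springy, about 4 N per mm (12 N to squeeze it fully), and springs back when the pressing ends. It counts as squeezed from 0.0015 (6 N); pressing with 10 to 20 N is right.
- stand: Off-white microscope stand, fixed; origin under its centre, z up. Foot 150 x 150 x 22 mm; block 56 x 56 mm up to 78 mm high; two black focus knobs reach 55 mm out along +y and -y, 33 to 71 mm high; black collar 46 mm across, 82 to 104 mm high, with a thumb screw 37 mm out along -x; chrome column 32 mm across, washer and stud on top (156 mm high in all).
- eye_cap: The larger beige cap (an eyepiece dust cap), 54 mm across, 32 mm tall, mouth down on the table; does not belong on the stud. Origin: centre of its underside.
- jar: Small glass specimen jar with black lid, 51 mm across, 56 mm tall. Origin: centre of its underside.
- dish: Covered clear round dish, 74 mm across, 18 mm tall. Origin: centre of its underside.
- stud_top (a point): Centre of the top of the upright aluminium stud on the column, 16 mm above the seat. The stud is 26 mm across, its top 4 mm tapering to 16 mm across. Three sprung steel balls, centred 8 mm below this point, bulge 2.6 mm out of its side.
Mind the look-alikes: they are no part of the job. Leave any pink or red look-alike of the cap alone.

How it is judged:
By the outcome, as a careful person would: the job done as asked, in the order asked, and still so for the second after the job is handed in, while the arm keeps its last pose, push and grip.
It also fails if it takes over 45 s, if anything falls off the work surface, if the arm or the gripper's body presses on something with over 40 N, if the wrist force passes 120 N, or if a joint passes its speed limit or range.

## Working session

There is one attempt and no reset: what is moved stays moved. The work goes in short steps, Python scripts to look and compute and a tool call to move; the robot and the scene stay as the last step left them, time stands still between calls to the robot, and variables do not carry over. Pictures are saved under pics/ and viewed, about 8 in all and at most 12, crops included, and the job is handed in when it is done.

Besides the shell and the picture viewer there is one more tool, called after "Call:" as name([rows], argument=value, ...), one row to a line, values as JSON. jog_arm: Moves the arm, as the interface text tells. Shift numbers are shares of 20 cm and turn numbers shares of 180 degrees, none past 1 either way. Its arguments: {"type":"object","properties":{"plan":{"type":"array","items":{"type":"object","properties":{"x":{"type":"number","minimum":-1,"maximum":1},"y":{"type":"number","minimum":-1,"maximum":1},"z":{"type":"number","minimum":-1,"maximum":1},"wx":{"type":"number","minimum":-1,"maximum":1},"wy":{"type":"number","minimum":-1,"maximum":1},"wz":{"type":"number","minimum":-1,"maximum":1}}}},"hand":{"type":"number"},"grip_force":{"type":"number"}},"required":["plan"]}

```bash
mkdir -p pics; cat > h.py <<'E'
import numpy as np, cv2
from station import monitor, cams, bot, finder
def ray(n,px):
    c=cams.get_calibration(n);K=np.array([[c['fx'],0,c['cx']],[0,c['fy'],c['cy']],[0,0,1]])
    u=cv2.undistortPoints(np.array([[px]],float),K,np.array(c['distortion'],float))[0,0]
    E=np.array(c['extrinsics']);R,t=E[:3,:3],E[:3,3]
    return -R.T@t, R.T@np.array([u[0],u[1],1])
def atz(n,px,z):
    o,d=ray(n,px);return o+d*(z-o[2])/d[2]
def proj(n,P):
    c=cams.get_calibration(n);K=np.array([[c['fx'],0,c['cx']],[0,c['fy'],c['cy']],[0,0,1]])
    E=np.array(c['extrinsics']);r=cv2.Rodrigues(E[:3,:3])[0]
    return cv2.projectPoints(np.atleast_2d(np.array(P,float)),r,E[:3,3],K,np.array(c['distortion'],float))[0][:,0]
def tri(p1,p2):
    A=[];b=[]
    for n,p in (('scene',p1),('top',p2)):
        o,d=ray(n,p);d/=np.linalg.norm(d);M=np.eye(3)-np.outer(d,d);A.append(M);b.append(M@o)
    return np.linalg.lstsq(np.vstack(A),np.hstack(b),rcond=None)[0]
E
python3 - <<'E'
from h import *
Z=dict(cap=0,eye_cap=0,jar=0,dish=0,stand=0,seat=.14,stud_top=.156)
for n in('scene','top'):
    im=cams.read_camera(n);cv2.imwrite(f'pics/{n}0.png',im[...,::-1])
    print(n,ray(n,(320,240))[0].round(3))
    for t in Z:
        for r in finder.place_of(n,t)[:3]: print(n,t,round(r['confidence'],2),np.round(r['location'],1),atz(n,r['location'],Z[t]).round(4))
    for r in finder.find_in(n,'cap')[:4]:print('box',n,np.round(r['bbox'],1),round(r['confidence'],2))
o=monitor.get_obs();print({k:np.round(v,3) for k,v in o.items()})
E
```

```text
scene [ 1.008 -0.632  0.685]
scene cap 0.92 [194.7 362. ] [ 0.4871 -0.305   0.    ]
scene cap 0.87 [152.  348.3] [ 0.4003 -0.3317  0.    ]
scene cap 0.7 [402.8 211.7] [0.5398 0.3541 0.    ]
scene eye_cap 0.61 [246.3 315.8] [ 0.4798 -0.1651  0.    ]
scene jar 0.89 [277.9 366. ] [ 0.6104 -0.2217  0.    ]
scene jar 0.34 [197.3 361. ] [ 0.489  -0.3006  0.    ]
scene jar 0.2 [391.1 214.7] [0.5228 0.3233 0.    ]
scene dish 0.53 [401.9 211.2] [0.5368 0.3548 0.    ]
scene stand 0.55 [386.4 268.8] [0.6247 0.1265 0.    ]
scene seat 0.63 [391.8 215.6] [0.6248 0.1258 0.14  ]
scene stud_top 0.85 [390.8 207.8] [0.6199 0.1275 0.156 ]
scene stud_top 0.44 [402.7 208.6] [0.6406 0.1394 0.156 ]
box scene [205.4 377.2  23.9  27.8] 0.93
box scene [137.4 333.8  23.1  26.1] 0.88
box scene [182.3 344.7  27.4  26.4] 0.72
top [0.317 0.022 1.515]
top cap 0.78 [444.8 224.6] [ 0.5617 -0.3218  0.    ]
top cap 0.59 [447.7 283.8] [ 0.4077 -0.3263  0.    ]
top cap 0.51 [416.1 280.6] [ 0.4156 -0.2442  0.    ]
top eye_cap 0.58 [383.9 258.7] [ 0.4715 -0.1615  0.    ]
top jar 0.55 [408.6 207. ] [ 0.6073 -0.2273  0.    ]

[... 334 characters left out ...]
 205.4] [ 0.5812 -0.2022  0.156 ]
box top [430.8 245.   16.6  11.9] 0.7
box top [445.1 280.2  16.6  15.5] 0.7
box top [413.  272.7  14.   16.9] 0.55
box top [436.2 217.   19.8  11.2] 0.51
{'t': np.float64(0.9), 'q': array([-1.273,  0.477,  0.022,  1.555, -0.011,  1.109, -0.083]), 'joint_vel': array([ 0.001, -0.   , -0.001, -0.   ,  0.001, -0.001, -0.002]), 'joint_torque': array([-1.0000e-03, -5.9631e+01,  1.6060e+00, -2.8154e+01,  1.3000e-02,
        2.0000e-03,  0.0000e+00]), 'eef_pos': array([0.266, 0.62 , 0.209]), 'tool_rot': array([0.   , 0.202, 0.979, 0.   ]), 'contact_force': array([-0.731,  0.345, -0.627]), 'torque': array([-0.023,  0.014,  0.02 ]), 'gripper_width': np.float64(0.999)}
```

View pics/scene0.png

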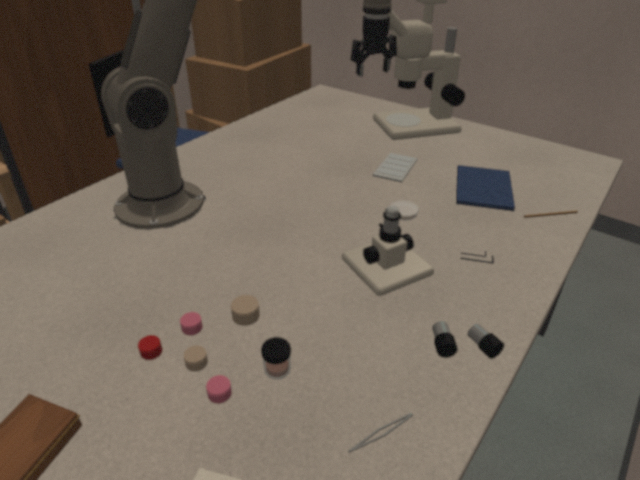

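View pics/top0.png

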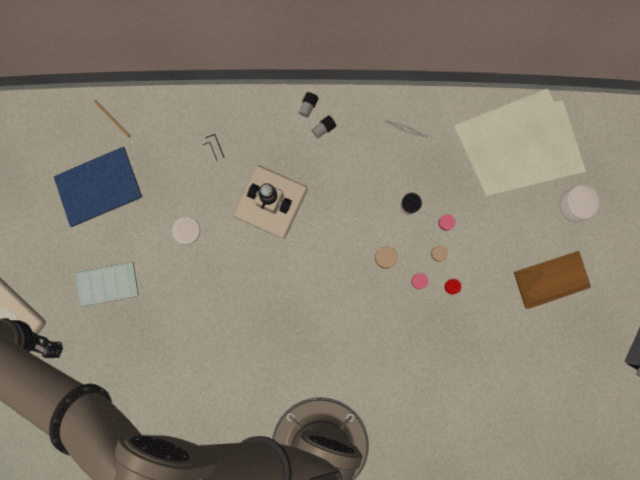

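Candidates in the scene view:
- Small beige cap at (195,357), top view (440,254). This one fits the description.
- Pink look-alikes at (191,323) and (219,388), and a red one at (150,347).
- Large beige cap at (245,309), top view (386,257).

The stand's stud is at scene (391,210), top view (267,188). I'll check the choice in one close crop.

```bash
python3 - <<'E'
from h import *
s=cv2.imread('pics/scene0.png');t=cv2.imread('pics/top0.png')
def cr(im,x,y,w,k):return cv2.resize(im[y:y+w,x:x+w],None,fx=k,fy=k,interpolation=cv2.INTER_CUBIC)
a=np.hstack([cr(s,165,320,60,6.6667/1.),cr(t,410,225,60,6.66667)])
b=np.hstack([cr(s,360,190,60,6.66667)[:200+0],cr(t,237,160,60,6.66667)[:200]])
cv2.imwrite('pics/crop1.png',np.vstack([a,b]))
# blob, colour distance from table measured locally
for n,im,p in(('scene',s,(195,357)),('top',t,(440,254)),('scene',s,(245,309)),('top',t,(386,257))):
    x,y=p;L=cv2.cvtColor(im,cv2.COLOR_BGR2LAB).astype(float)
    r=18;W=L[y-r:y+r+1,x-r:x+r+1,1:];c=L[y-2:y+3,x-2:x+3,1:].mean((0,1));bg=np.median(W.reshape(-1,2),0) if r>15 else 0
    v=c-bg;m=(((W-bg)@v)/(v@v)>.5).astype(np.uint8)
    k,lab,st,ce=cv2.connectedComponentsWithStats(m);i=lab[r,r]
    px=ce[i]+[x-r,y-r];print(n,p,bg,c,st[i],px.round(2),'z.012',atz(n,px,.012).round(4),'z.022',atz(n,px,.022).round(4))
print(cams.get_calibration('top')['fx'],cams.get_calibration('scene')['fx'])
E
```

```text
scene (195, 357) [131. 138.] [132.12 142.4 ] [  7   7  22  16 278] [194.39 353.53] z.012 [ 0.4811 -0.2981  0.012 ] z.022 [ 0.489  -0.3031  0.022 ]
top (440, 254) [128. 139.] [134.72 147.28] [ 10  10  16  15 195] [439.33 252.9 ] z.012 [ 0.4862 -0.3032  0.012 ] z.022 [ 0.485  -0.3011  0.022 ]
scene (245, 309) [131. 138.] [132.08 142.4 ] [  4   4  28  19 387] [244.34 303.98] z.012 [ 0.4631 -0.1517  0.012 ] z.022 [ 0.4712 -0.1589  0.022 ]
top (386, 257) [128. 139.] [134.76 147.24] [  8   7  21  22 359] [385.86 256.78] z.012 [ 0.4752 -0.1651  0.012 ] z.022 [ 0.4742 -0.1639  0.022 ]
592.9893750150317 490.1430451361574
```

View pics/crop1.png

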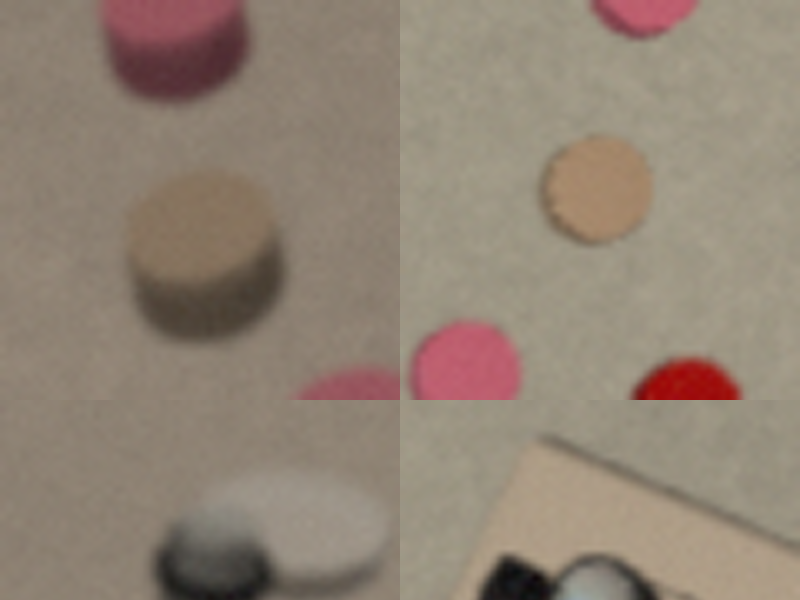

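The crop confirms a small beige cap at scene (195,353) and top view (439,253), about (0.487, -0.302). The pink and red look-alikes are clearly different. I'm starting the move towards it.

Call:
jog_arm([
  {"x": -0.98,"y": -0.6,"wz": 0.32},
  {"x": -0.98,"y": -0.6,"wz": 0.32},
  {"x": -0.98,"y": -0.6,"wz": 0.32},
  {"x": -0.98,"y": -0.6,"wz": 0.32},
  {"x": -0.98,"y": -0.6,"wz": 0.32},
  {"x": -0.98,"y": -0.6,"wz": 0.32},
  {"x": -0.98,"y": -0.6,"wz": 0.32},
  {"x": -0.98,"y": -0.6,"wz": 0.32},
], hand=0.5, grip_force=80)

```text
invalid input at $.plan[0]: expected keys x, y, z, wx, wy, wz
```

```bash
cat >> h.py <<'E'
from scipy.spatial.transform import Rotation as Ro
def rel(goal,yaw=None):
    """units for jog to goal TCP; yaw (deg) = heading of tool y, tool down"""
    o=monitor.get_obs();w,*v=o['tool_rot'];R=Ro.from_quat([*v,w])
    d=R.inv().apply(np.array(goal)-o['eef_pos'])/.2
    s='';y=R.as_matrix()[:2,1];
    if yaw is not None:
        a=np.deg2rad(yaw);Y=np.array([np.cos(a),np.sin(a),0]);Z=np.array([0,0,-1.]);X=np.cross(Y,Z)
        s=((R.inv()*Ro.from_matrix(np.c_[X,Y,Z])).as_rotvec()/np.pi).round(3)
    print('t',round(float(o['t']),2),'pos',o['eef_pos'].round(4),'yaw',np.degrees(np.arctan2(y[1],y[0])).round(1),'F',np.round(o['contact_force'],1),'w',round(float(o['gripper_width']),3),'\nREL',d.round(3),s)
E
python3 -c "
from h import *
rel((.50,.18,.21),-60)"
```

```text
t 0.9 pos [0.2665 0.6202 0.209 ] yaw 66.8 F [-0.7  0.3 -0.6] w 0.999 
REL [-1.942 -1.561 -0.005] [ 0.    -0.     0.704]
```

All keys are required.

Call:
jog_arm([
  {"x": -0.98,"y": -0.6,"z": 0,"wx": 0,"wy": 0,"wz": 0.32},
  {"x": -0.98,"y": -0.6,"z": 0,"wx": 0,"wy": 0,"wz": 0.32},
  {"x": -0.98,"y": -0.6,"z": 0,"wx": 0,"wy": 0,"wz": 0.32},
  {"x": -0.98,"y": -0.6,"z": 0,"wx": 0,"wy": 0,"wz": 0.32},
  {"x": -0.98,"y": -0.6,"z": 0,"wx": 0,"wy": 0,"wz": 0.32},
  {"x": -0.98,"y": -0.6,"z": 0,"wx": 0,"wy": 0,"wz": 0.32},
  {"x": -0.98,"y": -0.6,"z": 0,"wx": 0,"wy": 0,"wz": 0.32},
  {"x": -0.98,"y": -0.6,"z": 0,"wx": 0,"wy": 0,"wz": 0.32},
], hand=0.5, grip_force=80)

```text
t: 1.57
eef_pos: [0.401, 0.4305, 0.2095]
tool_rot: [0.0, 0.65, 0.76, 0.0]
contact_force: [-0.5, 0.2, -1.0]
gripper_width: 0.75
```

```bash
python3 -c "
from h import *
rel((.48,.22,.21),-60)"
```

```text
t 1.57 pos [0.401  0.4305 0.2095] yaw 8.8 F [-0.5  0.2 -1. ] w 0.75 
REL [-1.101  0.229 -0.003] [ 0.    -0.     0.382]
```

Call:
jog_arm([
  {"x": -1,"y": 0.2,"z": 0,"wx": 0,"wy": 0,"wz": 0.32},
  {"x": -1,"y": 0.2,"z": 0,"wx": 0,"wy": 0,"wz": 0.32},
  {"x": -1,"y": 0.2,"z": 0,"wx": 0,"wy": 0,"wz": 0.32},
  {"x": -1,"y": 0.2,"z": 0,"wx": 0,"wy": 0,"wz": 0.32},
  {"x": -1,"y": 0.2,"z": 0,"wx": 0,"wy": 0,"wz": 0.32},
  {"x": -1,"y": 0.2,"z": 0,"wx": 0,"wy": 0,"wz": 0.32},
  {"x": -1,"y": 0.2,"z": 0,"wx": 0,"wy": 0,"wz": 0.32},
  {"x": -1,"y": 0.2,"z": 0,"wx": 0,"wy": 0,"wz": 0.32},
])

```text
t: 2.23
eef_pos: [0.4717, 0.2381, 0.2098]
tool_rot: [-0.0, 0.935, 0.356, 0.001]
contact_force: [0.2, -0.0, 0.4]
gripper_width: 0.749
```

```bash
python3 -c "
from h import *
rel((.49,.04,.21),-90)"
```

```text
t 2.23 pos [0.4717 0.2381 0.2098] yaw -48.3 F [ 0.2 -0.   0.4] w 0.749 
REL [-0.59   0.8   -0.002] [-0.    -0.     0.232]
```

Call:
jog_arm([
  {"x": -0.72,"y": 0.98,"z": 0,"wx": 0,"wy": 0,"wz": 0.232},
  {"x": -0.72,"y": 0.98,"z": 0,"wx": 0,"wy": 0,"wz": 0.232},
  {"x": -0.72,"y": 0.98,"z": 0,"wx": 0,"wy": 0,"wz": 0.232},
  {"x": -0.72,"y": 0.98,"z": 0,"wx": 0,"wy": 0,"wz": 0.232},
  {"x": -0.72,"y": 0.98,"z": 0,"wx": 0,"wy": 0,"wz": 0.232},
  {"x": -0.72,"y": 0.98,"z": 0,"wx": 0,"wy": 0,"wz": 0.232},
  {"x": -0.72,"y": 0.98,"z": 0,"wx": 0,"wy": 0,"wz": 0.232},
  {"x": -0.72,"y": 0.98,"z": 0,"wx": 0,"wy": 0,"wz": 0.232},
])

```text
t: 2.9
eef_pos: [0.4946, -0.0062, 0.2099]
tool_rot: [-0.001, 1.0, -0.003, 0.001]
contact_force: [0.5, 1.1, -1.2]
gripper_width: 0.75
```

```bash
python3 -c "
from h import *
rel((.487,-.19,.15),-90)"
```

```text
t 2.9 pos [ 0.4946 -0.0062  0.2099] yaw -90.3 F [ 0.5  1.1 -1.2] w 0.75 
REL [-0.033  0.92   0.299] [-0.    -0.001 -0.002]
```

Call:
jog_arm([
  {"x": -0.03,"y": 0.95,"z": 0.3,"wx": 0,"wy": 0,"wz": 0},
  {"x": -0.03,"y": 0.95,"z": 0.3,"wx": 0,"wy": 0,"wz": 0},
  {"x": -0.03,"y": 0.95,"z": 0.3,"wx": 0,"wy": 0,"wz": 0},
  {"x": -0.03,"y": 0.95,"z": 0.3,"wx": 0,"wy": 0,"wz": 0},
  {"x": -0.03,"y": 0.95,"z": 0.3,"wx": 0,"wy": 0,"wz": 0},
  {"x": -0.03,"y": 0.95,"z": 0.3,"wx": 0,"wy": 0,"wz": 0},
  {"x": -0.03,"y": 0.95,"z": 0.3,"wx": 0,"wy": 0,"wz": 0},
])

```text
t: 3.48
eef_pos: [0.4871, -0.1968, 0.1491]
tool_rot: [-0.0, 1.0, -0.004, 0.0]
contact_force: [0.1, 1.0, 0.6]
gripper_width: 0.75
```

```bash
python3 -c "
from h import *
rel((.487,-.3025,.07),-90)"
```

```text
t 3.48 pos [ 0.4871 -0.1968  0.1491] yaw -90.4 F [0.1 1.  0.6] w 0.75 
REL [0.003 0.529 0.395] [-0.    -0.    -0.002]
```

Call:
jog_arm([
  {"x": 0,"y": 0.53,"z": 0.2,"wx": 0,"wy": 0,"wz": 0},
  {"x": 0,"y": 0.53,"z": 0.4,"wx": 0,"wy": 0,"wz": 0},
  {"x": 0,"y": 0.53,"z": 0.4,"wx": 0,"wy": 0,"wz": 0},
  {"x": 0,"y": 0.53,"z": 0.4,"wx": 0,"wy": 0,"wz": 0},
  {"x": 0,"y": 0.53,"z": 0.4,"wx": 0,"wy": 0,"wz": 0},
  {"x": 0,"y": 0.53,"z": 0.4,"wx": 0,"wy": 0,"wz": 0},
])

```text
t: 3.98
eef_pos: [0.4873, -0.3005, 0.069]
tool_rot: [-0.001, 1.0, -0.003, -0.0]
contact_force: [-0.0, 0.3, 0.2]
gripper_width: 0.751
```

```bash
python3 - <<'E'
from h import *
rel((.487,-.3025,.005),-90)
def cr(im,x,y,w,h,k):return cv2.resize(im[y:y+h,x:x+w],None,fx=k,fy=k,interpolation=cv2.INTER_CUBIC)
s=cams.read_camera('scene')[...,::-1];t=cams.read_camera('top')[...,::-1]
cv2.imwrite('pics/crop2.png',np.hstack([cr(s,150,280,80,110,5),cr(t,400,200,80,110,5)]))
e=monitor.get_obs()['eef_pos'];print(proj('scene',[e,[.487,-.3025,.024]]),proj('top',[e,[.487,-.3025,.024]]))
E
```

```text
t 3.98 pos [ 0.4873 -0.3005  0.069 ] yaw -90.3 F [-0.   0.3  0.2] w 0.751 
REL [-0.002  0.011  0.32 ] [-0.001  0.    -0.002]
[[191.16756984 333.26259881]
 [193.73071124 352.02262158]] [[443.10839144 249.46818425]
 [440.04391581 252.05646567]]
```

View pics/crop2.png

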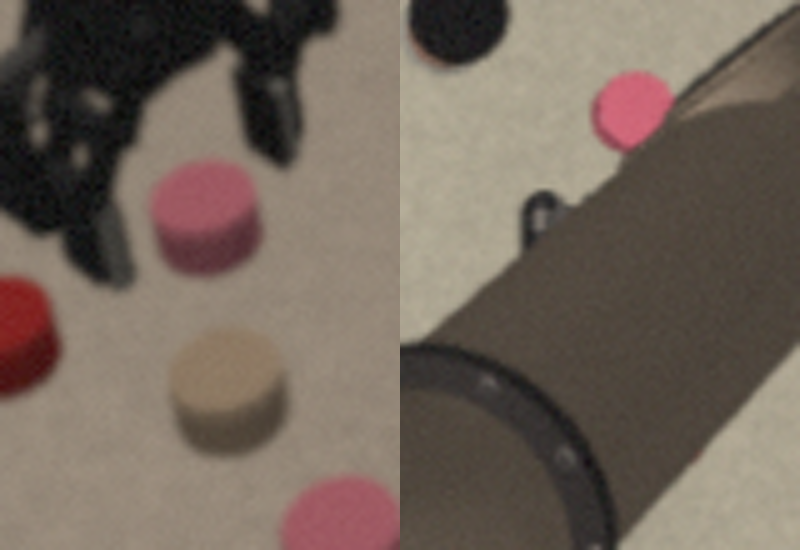

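The scene crop shows the fingertips at about (173,336) and (207,312), straddling the small beige cap at (195,353). Pink and red are outside the jaws' path, so I'm going down and gripping.

Call:
jog_arm([
  {"x": 0,"y": 0.01,"z": 0.15,"wx": 0,"wy": 0,"wz": 0},
  {"x": 0,"y": 0.01,"z": 0.25,"wx": 0,"wy": 0,"wz": 0},
  {"x": 0,"y": 0.01,"z": 0.3,"wx": 0,"wy": 0,"wz": 0},
  {"x": 0,"y": 0.01,"z": 0.325,"wx": 0,"wy": 0,"wz": 0},
  {"x": 0,"y": 0.01,"z": 0.325,"wx": 0,"wy": 0,"wz": 0},
  {"x": 0,"y": 0.01,"z": 0.325,"wx": 0,"wy": 0,"wz": 0},
])

```text
t: 4.58
eef_pos: [0.4892, -0.3021, 0.0061]
tool_rot: [-0.001, 1.0, -0.002, 0.002]
contact_force: [0.2, 0.2, 0.5]
gripper_width: 0.749
```

Call:
jog_arm([
  {"x": 0,"y": 0,"z": 0,"wx": 0,"wy": 0,"wz": 0},
  {"x": 0,"y": 0,"z": 0,"wx": 0,"wy": 0,"wz": 0},
  {"x": 0,"y": 0,"z": 0,"wx": 0,"wy": 0,"wz": 0},
  {"x": 0,"y": 0,"z": 0,"wx": 0,"wy": 0,"wz": 0},
  {"x": 0,"y": 0,"z": 0,"wx": 0,"wy": 0,"wz": 0},
  {"x": 0,"y": 0,"z": 0,"wx": 0,"wy": 0,"wz": 0},
  {"x": 0,"y": 0,"z": 0,"wx": 0,"wy": 0,"wz": 0},
], hand=-1, grip_force=80)

```text
t: 5.17
eef_pos: [0.4891, -0.3021, 0.0061]
tool_rot: [-0.001, 1.0, -0.002, 0.002]
contact_force: [0.2, 0.2, -0.2]
gripper_width: 0.003
```

Call:
jog_arm([
  {"x": 0,"y": 0,"z": -0.2,"wx": 0,"wy": 0,"wz": 0},
  {"x": 0,"y": 0,"z": -0.4,"wx": 0,"wy": 0,"wz": 0},
  {"x": 0,"y": 0,"z": -0.6,"wx": 0,"wy": 0,"wz": 0},
  {"x": 0,"y": 0,"z": -0.8,"wx": 0,"wy": 0,"wz": 0},
  {"x": 0,"y": 0,"z": -1,"wx": 0,"wy": 0,"wz": 0},
  {"x": 0,"y": 0,"z": -1,"wx": 0,"wy": 0,"wz": 0},
])

```text
t: 5.67
eef_pos: [0.4916, -0.3056, 0.2136]
tool_rot: [0.002, 1.0, -0.002, 0.007]
contact_force: [0.8, -1.4, 0.5]
gripper_width: -0.002
```

```bash
python3 - <<'E'
from h import *
rel((.55,-.1,.22),-90)
def cr(im,x,y,w,h,k):return cv2.resize(im[y:y+h,x:x+w],None,fx=k,fy=k,interpolation=cv2.INTER_CUBIC)
s=cams.read_camera('scene')[...,::-1]
cv2.imwrite('pics/crop3.png',cr(s,130,210,110,110,6))
e=monitor.get_obs()['eef_pos'];print(proj('scene',[e]))
E
```

```text
t 5.67 pos [ 0.4916 -0.3056  0.2136] yaw -90.3 F [ 0.8 -1.4  0.5] w -0.002 
REL [ 0.288 -1.029 -0.031] [ 0.001 -0.005 -0.001]
[[176.36801653 271.09910312]]
```

View pics/crop3.png

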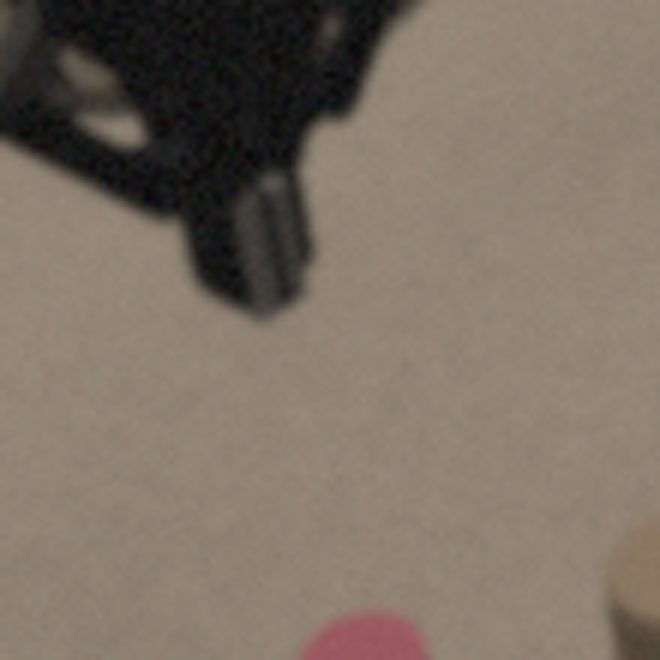

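The grip closed on nothing. In the picture the fingertip at about (173,262) sits off its predicted projection at (176,271). I need to see where the cap is and compare both cameras.

```bash
python3 - <<'E'
from h import *
s=cams.read_camera('scene')[...,::-1];t=cams.read_camera('top')[...,::-1]
cv2.imwrite('pics/s4.png',s);cv2.imwrite('pics/t4.png',t)
def cr(im,x,y,w,h,k):return cv2.resize(im[y:y+h,x:x+w],None,fx=k,fy=k,interpolation=cv2.INTER_CUBIC)
cv2.imwrite('pics/crop4.png',np.hstack([cr(s,130,250,130,160,3.077),cr(t,370,180,130,160,3.077)]))
o=monitor.get_obs();print(o['eef_pos'],o['joint_vel'].round(3),o['q'].round(3));print(proj('scene',[o['eef_pos']]),proj('top',[o['eef_pos']]))
z=[[0,0,0],[.09,0,0],[0,-.09,0],[0,.09,0],[-.09,0,0]];print(proj('scene',z).round(),proj('top',z).round())
E
```

```text
[ 0.4884908  -0.30205834  0.20620212] [ 0.007  0.026 -0.022  0.026 -0.001 -0.002 -0.   ] [-0.177  0.4    0.818  1.846 -0.341  1.038 -0.797]
[[177.02011416 271.97337753]] [[457.0490124  242.33221691]]
[[160. 203.]
 [181. 214.]
 [131. 218.]
 [185. 190.]
 [139. 193.]] [[320. 445.]
 [320. 409.]
 [355. 445.]
 [284. 444.]
 [319. 480.]]
```

View pics/crop4.png

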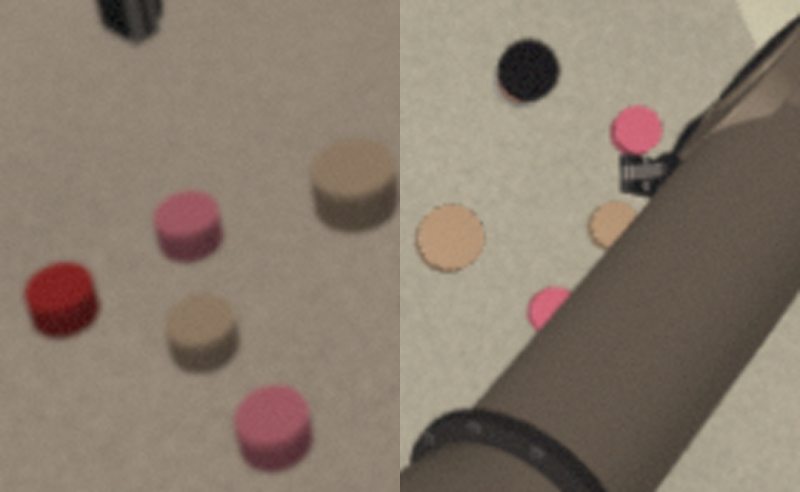

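The cap has not moved; it is still at scene (195,353). The fingers apparently closed above it, so the reported TCP looks about 20 mm lower than the real tips. I'll check by touching clear table with shut fingers.

Call:
jog_arm([
  {"x": 0,"y": 0.5,"z": 0.2,"wx": 0,"wy": 0,"wz": 0},
  {"x": 0,"y": 0.5,"z": 0.4,"wx": 0,"wy": 0,"wz": 0},
  {"x": 0,"y": 0.5,"z": 0.6,"wx": 0,"wy": 0,"wz": 0},
  {"x": 0,"y": 0.5,"z": 0.8,"wx": 0,"wy": 0,"wz": 0},
  {"x": 0,"y": 0.5,"z": 0.92,"wx": 0,"wy": 0,"wz": 0},
  {"x": 0,"y": 0.5,"z": 0.92,"wx": 0,"wy": 0,"wz": 0},
  {"x": 0,"y": 0.5,"z": 0.92,"wx": 0,"wy": 0,"wz": 0},
])

```text
t: 6.4
eef_pos: [0.4843, -0.399, 0.0153]
tool_rot: [-0.004, 1.0, -0.002, -0.003]
contact_force: [-0.0, 0.9, 0.1]
gripper_width: 0.004
```

Call:
jog_arm([
  {"x": 0,"y": 0,"z": 0.03,"wx": 0,"wy": 0,"wz": 0},
  {"x": 0,"y": 0,"z": 0.06,"wx": 0,"wy": 0,"wz": 0},
  {"x": 0,"y": 0,"z": 0.08,"wx": 0,"wy": 0,"wz": 0},
  {"x": 0,"y": 0,"z": 0.08,"wx": 0,"wy": 0,"wz": 0},
])

```text
t: 6.73
eef_pos: [0.4845, -0.3985, -0.0007]
tool_rot: [-0.004, 1.0, -0.002, -0.003]
contact_force: [-0.4, -0.2, -0.8]
gripper_width: 0.001
```

```bash
python3 - <<'E'
from h import *
s=cams.read_camera('scene')[...,::-1];t=cams.read_camera('top')[...,::-1]
rel((.4885,-.402,0),-90)
def cr(im,x,y,w,h,k):return cv2.resize(im[y:y+h,x:x+w],None,fx=k,fy=k,interpolation=cv2.INTER_CUBIC)
cv2.imwrite('pics/crop5.png',np.hstack([cr(s,120,320,80,110,5),cr(t,430,190,80,110,5)]))
e=monitor.get_obs()['eef_pos'];print(proj('scene',[e]),proj('top',[e]))
E
```

```text
t 6.83 pos [ 4.85e-01 -3.99e-01  2.00e-04] yaw -90.2 F [-0.   0.2  0.3] w -0.001 
REL [0.018 0.015 0.001] [-0.002  0.001 -0.001]
[[151.14134718 396.36176975]] [[474.64761695 254.11141713]]
```

View pics/crop5.png

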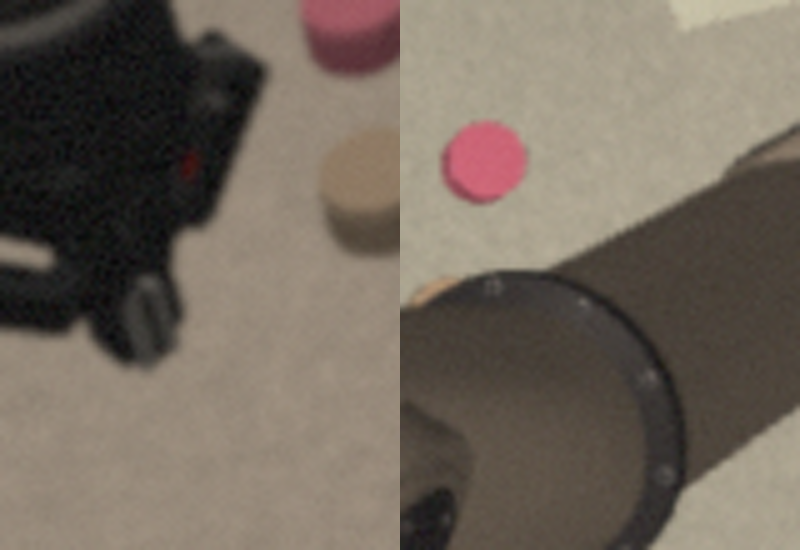

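No contact at reported z = 0, so there is a real height offset. I'm going down slowly to find the touch point.

Call:
jog_arm([
  {"x": 0,"y": 0,"z": 0.01,"wx": 0,"wy": 0,"wz": 0},
  {"x": 0,"y": 0,"z": 0.02,"wx": 0,"wy": 0,"wz": 0},
  {"x": 0,"y": 0,"z": 0.03,"wx": 0,"wy": 0,"wz": 0},
  {"x": 0,"y": 0,"z": 0.03,"wx": 0,"wy": 0,"wz": 0},
])

```text
t: 7.17
eef_pos: [0.4849, -0.3987, -0.006]
tool_rot: [-0.004, 1.0, -0.002, -0.002]
contact_force: [-0.7, 0.1, -0.4]
gripper_width: 0.002
```

Call:
jog_arm([
  {"x": 0,"y": 0,"z": 0.01,"wx": 0,"wy": 0,"wz": 0},
  {"x": 0,"y": 0,"z": 0.02,"wx": 0,"wy": 0,"wz": 0},
  {"x": 0,"y": 0,"z": 0.03,"wx": 0,"wy": 0,"wz": 0},
  {"x": 0,"y": 0,"z": 0.03,"wx": 0,"wy": 0,"wz": 0},
])

```text
t: 7.5
eef_pos: [0.4846, -0.3985, -0.0125]
tool_rot: [-0.004, 1.0, -0.002, -0.003]
contact_force: [0.0, -0.4, 0.8]
gripper_width: 0.001
```

Call:
jog_arm([
  {"x": 0,"y": 0,"z": 0.01,"wx": 0,"wy": 0,"wz": 0},
  {"x": 0,"y": 0,"z": 0.02,"wx": 0,"wy": 0,"wz": 0},
  {"x": 0,"y": 0,"z": 0.02,"wx": 0,"wy": 0,"wz": 0},
])

```text
t: 7.75
eef_pos: [0.4844, -0.3982, -0.0171]
tool_rot: [-0.004, 1.0, -0.002, -0.003]
contact_force: [0.1, 0.9, -0.0]
gripper_width: -0.001
```

Call:
jog_arm([
  {"x": 0,"y": 0,"z": 0.008,"wx": 0,"wy": 0,"wz": 0},
  {"x": 0,"y": 0,"z": 0.016,"wx": 0,"wy": 0,"wz": 0},
  {"x": 0,"y": 0,"z": 0.016,"wx": 0,"wy": 0,"wz": 0},
])

```text
t: 8.0
eef_pos: [0.4842, -0.398, -0.0206]
tool_rot: [-0.005, 1.0, -0.002, -0.003]
contact_force: [-0.1, -0.2, 0.4]
gripper_width: 0.002
```

Call:
jog_arm([
  {"x": 0,"y": 0,"z": 0.008,"wx": 0,"wy": 0,"wz": 0},
  {"x": 0,"y": 0,"z": 0.015,"wx": 0,"wy": 0,"wz": 0},
  {"x": 0,"y": 0,"z": 0.015,"wx": 0,"wy": 0,"wz": 0},
])

```text
t: 8.25
eef_pos: [0.4844, -0.3982, -0.0222]
tool_rot: [-0.005, 1.0, -0.002, -0.003]
contact_force: [-2.8, 3.6, 13.6]
gripper_width: 0.0
```

Contact came at reported z of about -0.0215, so the tips are about 21.5 mm higher than reported here. I'll check for a horizontal offset too.

```bash
python3 - <<'E'
from h import *
def cr(im,x,y,w,h,k):return cv2.resize(im[y:y+h,x:x+w],None,fx=k,fy=k,interpolation=cv2.INTER_CUBIC)
s=cams.read_camera('scene')[...,::-1]
e=monitor.get_obs()['eef_pos'];print(e)
v=cr(s,115,350,80,70,10).copy()
box=[e+[sx*.011,sy*.0145,.0215] for sx,sy in((1,1),(1,-1),(-1,-1),(-1,1))]
p=((proj('scene',box)-[115,350]+.5)*10).astype(int);cv2.polylines(v,[p],True,(0,255,0),1)
cv2.imwrite('pics/crop6.png',v)
E
```

```text
[ 0.48440977 -0.39816967 -0.02216734]
```

View pics/crop6.png

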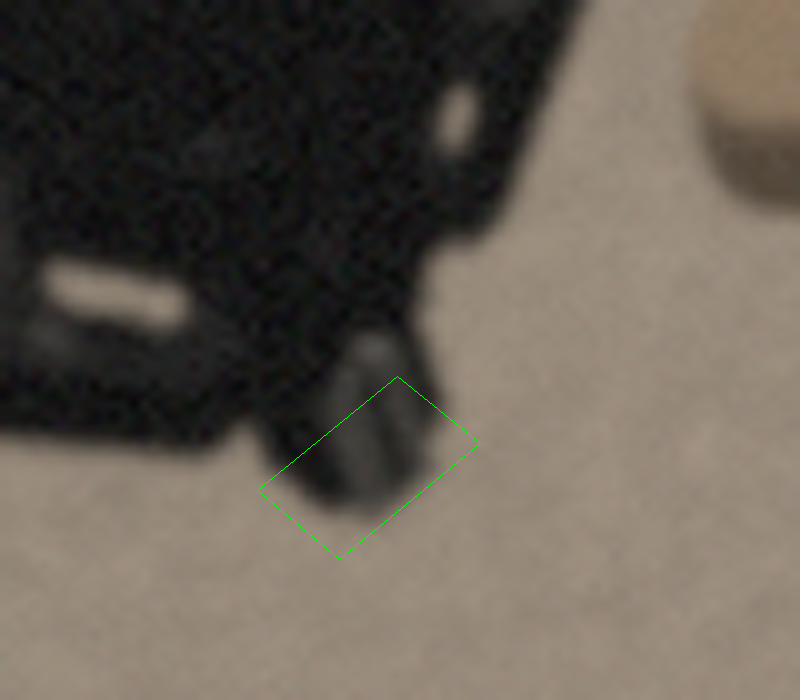

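The fingertip outline falls on the prediction with the 21.5 mm height correction, and is perhaps 3–5 mm towards -x. I'm retrying the grasp with TCP z of about -0.018.

Call:
jog_arm([
  {"x": 0,"y": 0,"z": -0.15,"wx": 0,"wy": 0,"wz": 0},
  {"x": 0,"y": 0,"z": -0.3,"wx": 0,"wy": 0,"wz": 0},
  {"x": 0,"y": 0,"z": -0.44,"wx": 0,"wy": 0,"wz": 0},
  {"x": 0.03,"y": -0.15,"z": -0.44,"wx": 0,"wy": 0,"wz": 0},
  {"x": 0.03,"y": -0.3,"z": -0.44,"wx": 0,"wy": 0,"wz": 0},
  {"x": 0.03,"y": -0.48,"z": -0.44,"wx": 0,"wy": 0,"wz": 0},
  {"x": 0.03,"y": -0.48,"z": -0.44,"wx": 0,"wy": 0,"wz": 0},
  {"x": 0.03,"y": -0.48,"z": -0.44,"wx": 0,"wy": 0,"wz": 0},
], hand=0.5)

```text
t: 8.97
eef_pos: [0.492, -0.3002, 0.0665]
tool_rot: [-0.006, 1.0, 0.0, -0.003]
contact_force: [0.2, -0.0, 0.5]
gripper_width: 0.751
```

```bash
python3 -c "
from h import *
rel((.490,-.3025,-.018),-90)"
```

```text
t 8.97 pos [ 0.492  -0.3002  0.0665] yaw -90.0 F [ 0.2 -0.   0.5] w 0.751 
REL [-0.008  0.016  0.422] [-0.004  0.002  0.   ]
```

Call:
jog_arm([
  {"x": 0,"y": 0.015,"z": 0.15,"wx": -0.004,"wy": 0.002,"wz": 0},
  {"x": 0,"y": 0.015,"z": 0.28,"wx": -0.004,"wy": 0.002,"wz": 0},
  {"x": 0,"y": 0.015,"z": 0.36,"wx": -0.004,"wy": 0.002,"wz": 0},
  {"x": 0,"y": 0.015,"z": 0.42,"wx": -0.004,"wy": 0.002,"wz": 0},
  {"x": 0,"y": 0.015,"z": 0.42,"wx": -0.004,"wy": 0.002,"wz": 0},
  {"x": 0,"y": 0.015,"z": 0.42,"wx": -0.004,"wy": 0.002,"wz": 0},
])

```text
t: 9.47
eef_pos: [0.4911, -0.3034, -0.0175]
tool_rot: [0.001, 1.0, -0.001, 0.0]
contact_force: [0.8, -0.1, 0.1]
gripper_width: 0.755
```

Call:
jog_arm([
  {"x": 0,"y": 0,"z": 0,"wx": 0,"wy": 0,"wz": 0},
  {"x": 0,"y": 0,"z": 0,"wx": 0,"wy": 0,"wz": 0},
  {"x": 0,"y": 0,"z": 0,"wx": 0,"wy": 0,"wz": 0},
  {"x": 0,"y": 0,"z": 0,"wx": 0,"wy": 0,"wz": 0},
  {"x": 0,"y": 0,"z": 0,"wx": 0,"wy": 0,"wz": 0},
  {"x": 0,"y": 0,"z": 0,"wx": 0,"wy": 0,"wz": 0},
], hand=-1, grip_force=80)

```text
t: 9.97
eef_pos: [0.4918, -0.3045, -0.0158]
tool_rot: [0.002, 1.0, -0.001, 0.001]
contact_force: [-1.8, 0.1, 7.7]
gripper_width: 0.44
```

Gripped: the opening holds at 0.44, about 37–40 mm. Lifting.

Call:
jog_arm([
  {"x": 0,"y": 0,"z": -0.15,"wx": 0,"wy": 0,"wz": 0},
  {"x": 0,"y": 0,"z": -0.35,"wx": 0,"wy": 0,"wz": 0},
  {"x": 0,"y": 0,"z": -0.55,"wx": 0,"wy": 0,"wz": 0},
  {"x": 0,"y": 0,"z": -0.75,"wx": 0,"wy": 0,"wz": 0},
  {"x": 0,"y": 0,"z": -0.99,"wx": 0,"wy": 0,"wz": 0},
  {"x": 0,"y": 0,"z": -0.99,"wx": 0,"wy": 0,"wz": 0},
  {"x": 0,"y": 0,"z": -0.99,"wx": 0,"wy": 0,"wz": 0},
], grip_force=100)

```text
t: 10.55
eef_pos: [0.4933, -0.3053, 0.1861]
tool_rot: [0.003, 1.0, -0.001, 0.005]
contact_force: [-0.3, 0.4, -0.3]
gripper_width: 0.435
```

```bash
python3 - <<'E'
from h import *
rel((.54,-.11,.19),-60)
for n,t in (('scene','stud_top'),('top','stud_top'),('top','seat'),('top','stand')):
    cams.read_camera(n)
    for r in finder.place_of(n,t)[:2]: print(n,t,round(r['confidence'],2),np.round(r['location'],1))
P=[[.6215,.131,.156],[.6215,.131,.104],[.6215,.131,0]];print(proj('scene',P),proj('top',P))
t=cv2.imread('pics/top0.png');s=cv2.imread('pics/scene0.png')
def cr(im,x,y,w,h,k):return cv2.resize(im[y:y+h,x:x+w],None,fx=k,fy=k,interpolation=cv2.INTER_CUBIC)
cv2.imwrite('pics/crop7.png',np.hstack([cr(s,370,195,40,50,10),cr(t,247,170,40,50,10)]))
E
```

```text
t 10.55 pos [ 0.4933 -0.3053  0.1861] yaw -90.1 F [-0.3  0.4 -0.3] w 0.435 
REL [ 0.232 -0.977 -0.022] [ 0.002 -0.003 -0.167]
scene stud_top 0.76 [394.  208.2]
top stud_top 0.69 [265.1 187.6]
top seat 0.85 [264.6 188. ]
top stand 0.98 [268.9 201.1]
top stand 0.47 [383.8 259.6]
[[392.36822358 207.3320849 ]
 [390.20120672 228.45951678]
 [386.1867997  267.22005096]] [[266.66068117 187.30691561]
 [268.27408012 191.98756516]
 [271.1819743  200.42027967]]
```

View pics/crop7.png

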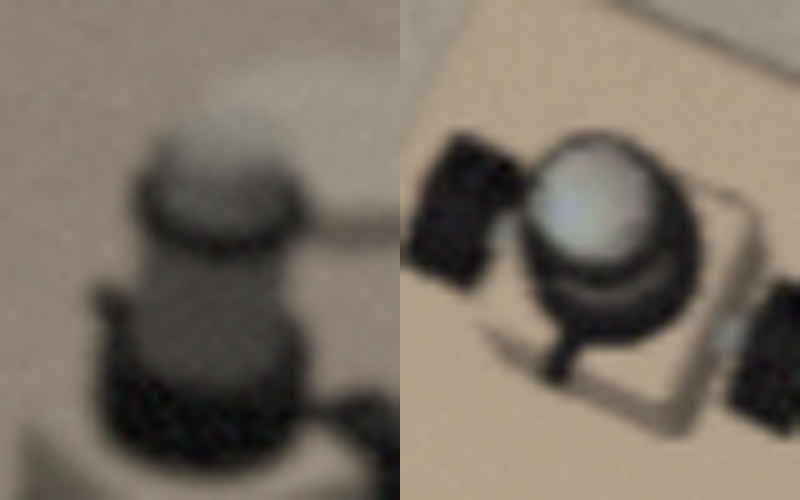

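The stud shows at scene (391.8,207) and top view about (266.5,189). I'll refine its axis with a circle-edge fit over both views, reading the edges from the crop.

```bash
python3 - <<'E'
from h import *
from scipy.optimize import least_squares
a=np.linspace(0,2*np.pi,73)
def circ(c,r,z):return np.c_[c[0]+r*np.cos(a),c[1]+r*np.sin(a),0*a+z]
# view, pieces, extreme fn, crop value -> px
S=lambda x,y0:x/10+y0-.5
def model(c,dz=0):
    sw=proj('scene',np.vstack([circ(c,.019,.14),circ(c,.019,.135)]));sc=proj('scene',np.vstack([circ(c,.023,.104),circ(c,.023,.082)]))
    tw=proj('top',np.vstack([circ(c,.019,.14),circ(c,.019,.135)]));tc=proj('top',np.vstack([circ(c,.023,.104),circ(c,.023,.082)]));ss=proj('scene',circ(c,.008,.156))
    return np.array([sw[:,0].min(),sw[:,0].max(),sw[:,1].max(),sc[:,0].min(),sc[:,0].max(),sc[:,1].max(),ss[:,1].min(), tw[:,0].min(),tw[:,1].min(),tc[:,0].max(),tc[:,1].max()])
m=np.array([S(137,370),S(305,370),S(252,195),S(98,370),S(306,370),S(475,195),S(112,195),S(122,247),S(130,170),S(301,247),S(345,170)])
for idx in (range(11),range(7),range(7,11)):
    idx=list(idx);r=least_squares(lambda c:(model(c)-m)[idx],[.62,.13]);print(r.x.round(4),r.fun.round(1))
E
```

```text
[0.6193 0.1338] [-1.2  0.8  0.5 -1.1  0.9  0.5 -1.4 -0.7 -0.6  0.5 -0.1]
[0.6197 0.1338] [-1.1  0.9  0.5 -1.   1.1  0.5 -1.3]
[0.6184 0.1335] [-0.6 -0.2  0.6  0.2]
```

Call:
jog_arm([
  {"x": 0.23,"y": -0.98,"z": -0.1,"wx": 0,"wy": 0,"wz": -0.167},
  {"x": 0.23,"y": -0.98,"z": -0.1,"wx": 0,"wy": 0,"wz": -0.167},
  {"x": 0.23,"y": -0.98,"z": -0.1,"wx": 0,"wy": 0,"wz": -0.167},
  {"x": 0.23,"y": -0.98,"z": -0.1,"wx": 0,"wy": 0,"wz": -0.167},
  {"x": 0.23,"y": -0.98,"z": -0.1,"wx": 0,"wy": 0,"wz": -0.167},
  {"x": 0.23,"y": -0.98,"z": -0.1,"wx": 0,"wy": 0,"wz": -0.167},
  {"x": 0.23,"y": -0.98,"z": -0.1,"wx": 0,"wy": 0,"wz": -0.167},
])

```text
t: 11.53
eef_pos: [0.5376, -0.105, 0.2001]
tool_rot: [0.001, 0.965, 0.261, -0.0]
contact_force: [-0.2, -0.3, -0.8]
gripper_width: 0.434
```

```bash
python3 -c "
from h import *
rel((.60,.05,.20),-30)"
```

```text
t 11.53 pos [ 0.5376 -0.105   0.2001] yaw -59.8 F [-0.2 -0.3 -0.8] w 0.434 
REL [ 0.66  -0.512 -0.001] [ 0.     0.001 -0.165]
```

Both views agree on the stud axis at (0.619, 0.134). Carrying the cap there.

Call:
jog_arm([
  {"x": 0.66,"y": -0.51,"z": 0,"wx": 0,"wy": 0,"wz": -0.165},
  {"x": 0.66,"y": -0.51,"z": 0,"wx": 0,"wy": 0,"wz": -0.165},
  {"x": 0.66,"y": -0.51,"z": 0,"wx": 0,"wy": 0,"wz": -0.165},
  {"x": 0.66,"y": -0.51,"z": 0,"wx": 0,"wy": 0,"wz": -0.165},
  {"x": 0.66,"y": -0.51,"z": 0,"wx": 0,"wy": 0,"wz": -0.165},
  {"x": 0.66,"y": -0.51,"z": 0,"wx": 0,"wy": 0,"wz": -0.165},
  {"x": 0.66,"y": -0.51,"z": 0,"wx": 0,"wy": 0,"wz": -0.165},
])

```text
t: 12.12
eef_pos: [0.5999, 0.0473, 0.1991]
tool_rot: [0.001, 0.867, 0.498, -0.002]
contact_force: [-0.5, -0.7, -0.3]
gripper_width: 0.429
```

```bash
python3 -c "
from h import *
rel((.6193,.1338,.18),-30)"
```

```text
t 12.12 pos [0.5999 0.0473 0.1991] yaw -30.3 F [-0.5 -0.7 -0.3] w 0.429 
REL [ 0.423 -0.134  0.094] [ 0.     0.001 -0.001]
```

Call:
jog_arm([
  {"x": 0.2,"y": -0.06,"z": 0,"wx": 0,"wy": 0,"wz": 0},
  {"x": 0.35,"y": -0.12,"z": 0.05,"wx": 0,"wy": 0,"wz": 0},
  {"x": 0.42,"y": -0.135,"z": 0.1,"wx": 0,"wy": 0.001,"wz": 0},
  {"x": 0.42,"y": -0.135,"z": 0.1,"wx": 0,"wy": 0.001,"wz": 0},
  {"x": 0.42,"y": -0.135,"z": 0.1,"wx": 0,"wy": 0.001,"wz": 0},
  {"x": 0.42,"y": -0.135,"z": 0.1,"wx": 0,"wy": 0.001,"wz": 0},
])

```text
t: 12.62
eef_pos: [0.619, 0.1298, 0.1789]
tool_rot: [0.001, 0.868, 0.496, -0.001]
contact_force: [0.7, -0.1, -0.3]
gripper_width: 0.436
```

```bash
python3 - <<'E'
from h import *
s=cams.read_camera('scene')[...,::-1];t=cams.read_camera('top')[...,::-1]
rel((.6193,.1338,.18),-30)
def cr(im,x,y,w,h,k):return cv2.resize(im[y:y+h,x:x+w],None,fx=k,fy=k,interpolation=cv2.INTER_CUBIC)
a=np.linspace(0,2*np.pi,60);e=monitor.get_obs()['eef_pos'];v=cr(s,350,160,80,70,7).copy()
for z,c in((.0158,(0,255,0)),(.0398,(0,255,255))):
    p=proj('scene',np.c_[e[0]+.02*np.cos(a),e[1]+.02*np.sin(a),0*a+e[2]+z]);cv2.polylines(v,[((p-[350,160]+.5)*7).astype(int)],True,c,1)
w=cr(t,245,160,32,70,7)
cv2.imwrite('pics/crop8.png',np.hstack([v,w]));cv2.imwrite('pics/s8.png',s)
for n in('scene','top'):
    for r in finder.place_of(n,'cap')[:5]:print(n,np.round(r['location'],1),round(r['confidence'],2))
print('exp',proj('scene',[e+[0,0,.0158]]),proj('top',[e+[0,0,.0158]]))
E
```

```text
t 12.72 pos [0.6192 0.1304 0.1794] yaw -30.5 F [ 0.4 -0.2  0. ] w 0.431 
REL [ 0.015 -0.008 -0.003] [ 0.001  0.    -0.003]
scene [220.1 395.2] 0.82
scene [190.4 326. ] 0.82
scene [149.8 351. ] 0.72
scene [389.8 191.8] 0.68
top [418.7 282.1] 0.72
top [454.4 285.7] 0.48
top [444.7 226.1] 0.47
top [385.5 258.7] 0.17
exp [[392.91265473 190.33456448]] [[265.6130237  184.52667421]]
```

View pics/crop8.png

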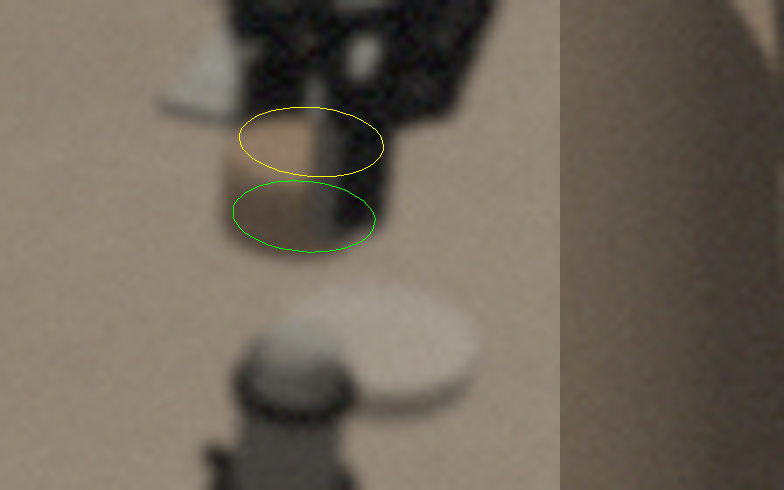

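The cap, mouth down, has its left edge at about px (381,192), with the stud below it at column 391.5. That puts the cap about 2.6 px (5 mm) left of the stud axis. I'm shifting +5.7 mm in tool x and lowering to just above the stud.

Call:
jog_arm([
  {"x": 0.029,"y": -0.002,"z": 0.05,"wx": 0,"wy": 0,"wz": 0},
  {"x": 0.029,"y": -0.002,"z": 0.1,"wx": 0,"wy": 0,"wz": 0},
  {"x": 0.029,"y": -0.002,"z": 0.15,"wx": 0,"wy": 0,"wz": 0},
  {"x": 0.029,"y": -0.002,"z": 0.15,"wx": 0,"wy": 0,"wz": 0},
  {"x": 0.029,"y": -0.002,"z": 0.15,"wx": 0,"wy": 0,"wz": 0},
  {"x": 0.029,"y": -0.002,"z": 0.15,"wx": 0,"wy": 0,"wz": 0},
])

```text
t: 13.32
eef_pos: [0.6218, 0.1366, 0.1492]
tool_rot: [0.001, 0.868, 0.497, -0.0]
contact_force: [1.3, -0.3, -0.1]
gripper_width: 0.434
```

```bash
python3 - <<'E'
from h import *
s=cams.read_camera('scene')[...,::-1]
rel((.6217,.1356,.146),-30)
def cr(im,x,y,w,h,k):return cv2.resize(im[y:y+h,x:x+w],None,fx=k,fy=k,interpolation=cv2.INTER_CUBIC)
a=np.linspace(0,2*np.pi,60);e=monitor.get_obs()['eef_pos'];v=cr(s,365,180,55,60,10).copy()
for r,z,c in((.02,e[2]+.0158,(0,255,0)),(.02,e[2]+.0398,(0,255,255)),(.019,.14,(255,0,0)),(.023,.104,(255,0,0))):
    p=proj('scene',np.c_[.6193+r*np.cos(a),.1338+r*np.sin(a),0*a+z]);cv2.polylines(v,[((p-[365,180]+.5)*10).astype(int)],True,c,1)
cv2.imwrite('pics/crop9.png',v)
E
```

```text
t 13.37 pos [0.622  0.1366 0.1495] yaw -30.4 F [-0.7 -0.3  0.1] w 0.428 
REL [-0.005  0.001  0.018] [ 0.001  0.    -0.002]
```

View pics/crop9.png

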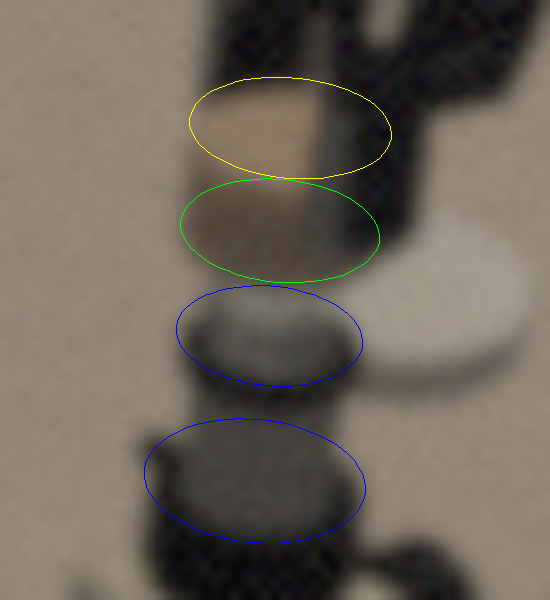

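The cap's bottom now sits on the drawn coaxial ring, left edge at about px (383,202), directly above the stud at (391.5,212). Lowering stepwise and watching the force.

Call:
jog_arm([
  {"x": -0.003,"y": 0,"z": 0.02,"wx": 0,"wy": 0,"wz": 0},
  {"x": -0.003,"y": 0,"z": 0.04,"wx": 0,"wy": 0,"wz": 0},
  {"x": -0.003,"y": 0,"z": 0.055,"wx": 0,"wy": 0,"wz": 0},
  {"x": -0.003,"y": 0,"z": 0.055,"wx": 0,"wy": 0,"wz": 0},
  {"x": -0.003,"y": 0,"z": 0.055,"wx": 0,"wy": 0,"wz": 0},
])

```text
t: 13.78
eef_pos: [0.6216, 0.136, 0.1382]
tool_rot: [0.001, 0.868, 0.497, 0.0]
contact_force: [0.3, 0.3, -0.5]
gripper_width: 0.431
```

Call:
jog_arm([
  {"x": 0,"y": 0,"z": 0.01,"wx": 0,"wy": 0,"wz": 0},
  {"x": 0,"y": 0,"z": 0.02,"wx": 0,"wy": 0,"wz": 0},
  {"x": 0,"y": 0,"z": 0.02,"wx": 0,"wy": 0,"wz": 0},
])

```text
t: 14.03
eef_pos: [0.6221, 0.1365, 0.1347]
tool_rot: [0.001, 0.868, 0.497, 0.001]
contact_force: [-0.8, 0.5, 3.4]
gripper_width: 0.437
```

Call:
jog_arm([
  {"x": 0,"y": 0,"z": 0.008,"wx": 0,"wy": 0,"wz": 0},
  {"x": 0,"y": 0,"z": 0.016,"wx": 0,"wy": 0,"wz": 0},
  {"x": 0,"y": 0,"z": 0.016,"wx": 0,"wy": 0,"wz": 0},
])

```text
t: 14.28
eef_pos: [0.6223, 0.1366, 0.1319]
tool_rot: [0.001, 0.868, 0.497, 0.001]
contact_force: [0.2, 0.6, 0.8]
gripper_width: 0.432
```

Call:
jog_arm([
  {"x": 0,"y": 0,"z": 0.008,"wx": 0,"wy": 0,"wz": 0},
  {"x": 0,"y": 0,"z": 0.016,"wx": 0,"wy": 0,"wz": 0},
  {"x": 0,"y": 0,"z": 0.016,"wx": 0,"wy": 0,"wz": 0},
])

```text
t: 14.53
eef_pos: [0.6217, 0.1366, 0.1273]
tool_rot: [0.001, 0.868, 0.497, 0.0]
contact_force: [2.7, 0.8, -7.3]
gripper_width: 0.431
```

The force on the tool flipped to -7 N (balls drawing the cap down), which fits the click. Continuing down to the washer.

Call:
jog_arm([
  {"x": 0,"y": 0,"z": 0.01,"wx": 0,"wy": 0,"wz": 0},
  {"x": 0,"y": 0,"z": 0.02,"wx": 0,"wy": 0,"wz": 0},
  {"x": 0,"y": 0,"z": 0.02,"wx": 0,"wy": 0,"wz": 0},
  {"x": 0,"y": 0,"z": 0.02,"wx": 0,"wy": 0,"wz": 0},
])

```text
t: 14.87
eef_pos: [0.6216, 0.1365, 0.1236]
tool_rot: [0.001, 0.868, 0.497, 0.0]
contact_force: [-2.6, 0.2, 4.1]
gripper_width: 0.433
```

Call:
jog_arm([
  {"x": 0,"y": 0,"z": 0.01,"wx": 0,"wy": 0,"wz": 0},
  {"x": 0,"y": 0,"z": 0.015,"wx": 0,"wy": 0,"wz": 0},
  {"x": 0,"y": 0,"z": 0.015,"wx": 0,"wy": 0,"wz": 0},
  {"x": 0,"y": 0,"z": 0.015,"wx": 0,"wy": 0,"wz": 0},
])

```text
t: 15.2
eef_pos: [0.6218, 0.1366, 0.1217]
tool_rot: [0.0, 0.868, 0.497, 0.001]
contact_force: [-3.2, 0.3, 9.8]
gripper_width: 0.432
```

Call:
jog_arm([
  {"x": 0,"y": 0,"z": 0.01,"wx": 0,"wy": 0,"wz": 0},
  {"x": 0,"y": 0,"z": 0.016,"wx": 0,"wy": 0,"wz": 0},
  {"x": 0,"y": 0,"z": 0.016,"wx": 0,"wy": 0,"wz": 0},
  {"x": 0,"y": 0,"z": 0.016,"wx": 0,"wy": 0,"wz": 0},
  {"x": 0,"y": 0,"z": 0.016,"wx": 0,"wy": 0,"wz": 0},
])

```text
t: 15.62
eef_pos: [0.6219, 0.1366, 0.1212]
tool_rot: [-0.0, 0.868, 0.497, 0.001]
contact_force: [-9.8, -0.9, 22.4]
gripper_width: 0.431
```

```bash
python3 - <<'E'
from h import *
F=[]
for i in range(4):
    s=cams.read_camera('scene')[...,::-1];o=monitor.get_obs();F.append(np.round(o['contact_force'],1).tolist())
print(F);rel((.6193,.1338,.121))
cv2.imwrite('pics/crop10.png',cv2.resize(s[170:250,350:430],None,fx=7,fy=7,interpolation=cv2.INTER_CUBIC))
E
```

```text
[[-9.5, -1.2, 21.2], [-9.2, -0.3, 22.3], [-8.9, -0.5, 21.2], [-9.1, -0.9, 21.4]]
t 15.82 pos [0.6219 0.1366 0.1212] yaw -30.4 F [-9.1 -0.9 21.4] w 0.436 
REL [-0.019 -0.004  0.001]
```

View pics/crop10.png

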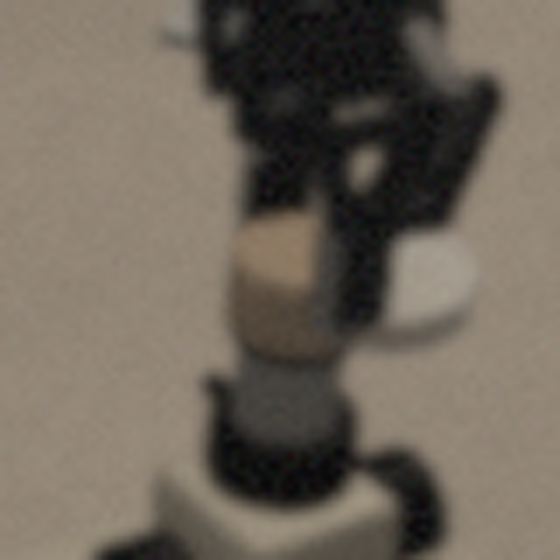

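The cap is seated on the column and covers the stud and washer. The force is about 21.5 N, a little over the advised range, so I'm easing the push slightly into 10–20 N.

Call:
jog_arm([
  {"x": -0.001,"y": -0.003,"z": 0.011,"wx": 0,"wy": 0,"wz": 0},
  {"x": -0.001,"y": -0.003,"z": 0.011,"wx": 0,"wy": 0,"wz": 0},
  {"x": -0.001,"y": -0.003,"z": 0.011,"wx": 0,"wy": 0,"wz": 0},
])

```text
t: 16.07
eef_pos: [0.6218, 0.1367, 0.1213]
tool_rot: [-0.0, 0.868, 0.497, 0.002]
contact_force: [-5.1, -0.8, 16.3]
gripper_width: 0.428
```

```bash
python3 - <<'E'
from h import *
for i in range(4):
    cams.read_camera('top');o=monitor.get_obs();print(np.round(o['contact_force'],1),o['eef_pos'].round(4))
E
```

```text
[-6.1 -0.2 16.6] [0.6218 0.1367 0.1213]
[-5.9 -1.1 16.4] [0.6218 0.1366 0.1213]
[-7.1 -0.4 15.8] [0.6218 0.1367 0.1213]
[-5.9 -1.3 17.3] [0.6218 0.1366 0.1213]
```

Steady at about 16.5 N down. Handing in.

```bash
python3 -c "
from h import *
print(bot.hand_in());rel((.6218,.1366,.1213))"
```

```text
the job is handed in; nothing more can be done
None
the job is handed in; nothing more can be done
```

The small beige cap is on the stud, mouth down and clicked home. I handed the job in with the fingers still gripping it and pressing down. No verdict was reported.

**Last checks**
- **Push:** it held steady at about 16–17 N down, with about 6 N sideways, at the last readings before hand-in.
- **Height:** the tool stood at 0.1213 m. That is about 3 mm below the unloaded seat, so the washer should be squeezed about fully.
- **Click:** the force on the tool went to -7 N during the descent, then rose again on the washer. I took that as the click and had no more direct check of it.
- **Picture:** the last scene view showed the cap flush on the column.
- **Time:** about 16 s of the 45 s allowed.

**What disagreed or went wrong**
- **Height offset:** the first grasp closed on nothing above the cap. A touch on clear table showed the real fingertips about 21.5 mm higher than the reported tool position. I corrected for that and the second grasp held.
- **Sideways offset:** the scene camera showed the held cap about 5 mm off the stud axis, which I corrected before lowering.
- **Over-push:** the push briefly reached 22 N, and I eased it to 16 N without leaving the washer's stop.
- **Not rechecked:** I did not look again at the larger cap, jar and dish at the end. The moves were planned clear of all three.

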